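# Start the tube mixer from its control deck

## Task

Start the white tube mixer with the fingertips: first press the white-dotted far half of the black rocker switch all the way down so that it stays on, then push the square blue key fully in, where it stays, and then press the round green key fully down and let it spring back. Keep to that order, do not press the red mushroom key, and do not pick up or shift the film roll, the marker or the dropper bottle standing about.

Things in the scene. Friction and masses are not known exactly. Their poses are not given: they have to be found in the camera images.
- mixer: White tube mixer, fixed. Origin on the worktop below the middle of its control deck; x to its back, y to its left, z up. Deck 112 (x) x 270 (y) mm, 50 mm high; behind it the housing (x 54 to 204 mm, 62 mm high) and, from x = 100 mm, a platform with a rack up to 111 mm high. Four controls in a row at x = 0, y = 84, 28, -28, -84 mm; which is where varies.
- rocker_module: Black bezel 66 (x) x 34 (y) x 8 mm of the black rocker switch, fixed on the deck. Origin on the deck surface below the pivot; axes as the mixer's.
- rocker_on_half (a point): Point on the top of the rocker's ON half (white dot, mixer's +x side), 18 mm from the pivot, moving with it. Each half is 28 x 26 mm. The pivot lies in the top face, 62 mm above the worktop. When off, the ON half rises outwards from the pivot at 0.32 rad; fully on, it is level at 62 mm. Press straight down here with 2 to 4 N to tip it.
- rocker (a joint): Rocker angle, rad: about 0 = off, 0.32 = fully on (ON half level). Stays where it is left (friction 0.05 N m).
- blue_module: Module fixed on the deck; origin on the deck surface (50 mm above the worktop) below the middle of the key, z up, x and y along the mixer's x and y. Black square bezel 36 x 36 x 8 mm with the square blue key.
- blue_top (a point): Middle of the flat top of the square blue key (26 x 26 mm), 70 mm above the worktop when out; it moves with the key.
- blue_key (a joint): Travel of the blue key, m: 0 = out, 0.006 = fully in. Pushed straight down against about 3 N of friction; it stays in where it is pushed.
- green_module: Module fixed on the deck; origin on the deck surface (50 mm above the worktop) below the middle of the key, z up, x and y along the mixer's x and y. Dark steel round bezel, 36 mm across and 8 mm high, with the round green key.
- green_top (a point): Middle of the flat top of the round green key (27 mm across), 70 mm above the worktop when up; it moves with the key.
- green_key (a joint): Travel of the green key, m: 0 = up, 0.006 = fully down. Spring: 1.5 N to start, 4 N fully down; springs back when released.
- red_module: Module fixed on the deck; origin on the deck surface (50 mm above the worktop) below the middle of the key, z up, x and y along the mixer's x and y. Dark steel round bezel, 36 mm across and 8 mm high, with the red mushroom stop key.
- red_top (a point): Middle of the top of the red mushroom stop key (34 mm across), 70 mm above the worktop. Not to be pressed.
- red_key (a joint): Travel of the red key, m: 0 = up, 0.006 = fully down; same spring as the green key.
- parafilm: Cream roll of film, 52 mm across, 50 mm high, standing loose in front of the mixer. Origin at the centre of its underside.
- marker: White marker pen with red cap, 132 mm long along its y, 13 mm high, lying loose in front of the mixer. Origin at the centre of its underside.
- dropper: Small dropper bottle with blue tip, 25 mm across, 67 mm high, standing loose at the left side of the mixer. Origin at the centre of its underside.
Things that resemble listed ones, but are neither listed nor needed, are in the scene too. Several things look just like the marker: the one meant starts nearest to the robot's base.

How it is judged (in metres and radians):
On the way, in this order (a step that is already met when the one before it is completed fails the run):
1. the rocker's dotted half is pressed down by the fingers (rocker above 0.26 rad) (value of joint rocker above 0.26 rad and contact force between the fingers and rocker_module above 0.3 N), for 0.05 s.
2. the blue key is pushed in by the fingers (more than 4.5 of 6 mm) (value of joint blue_key above 0.0045 m and contact force between the fingers and blue_module above 0.3 N), for 0.05 s.
3. the green key is pressed down by the fingers (more than 4.5 of 6 mm) (value of joint green_key above 0.0045 m and contact force between the fingers and green_module above 0.3 N), for 0.05 s.
At the end, for the whole second after the job is handed in: The rocker is on (above 0.26 rad), the blue key is in (more than 4.5 mm), the green and red keys are up (within 1.5 mm); the film roll, marker and dropper bottle are at rest within 20 mm of where they started, roll and bottle upright (within 0.2 rad) (value of joint rocker above 0.26 rad and value of joint blue_key above 0.0045 m and value of joint each of green_key, red_key below 0.0015 m and distance of each of parafilm, marker, dropper from where it was at the start of the episode below 0.02 m and linear speed of each of parafilm, marker, dropper below 0.02 m/s and angle between each of parafilm, dropper's own z axis and vertical below 0.2 rad); the robot touches nothing.
It fails at once if the red key is pressed (more than 2 mm) (value of joint red_key above 0.002 m).
It fails at once if the blue key is pushed (more than 2.5 mm) while the rocker is off (value of joint blue_key above 0.0025 m and value of joint rocker below 0.2 rad).
It fails at once if the green key is pressed (more than 2.5 mm) while the rocker is off or the blue key is out (value of joint green_key above 0.0025 m and (value of joint rocker below 0.2 rad or value of joint blue_key below 0.0035 m)).
It fails at once if the film roll, the marker or the dropper bottle is picked up or shifted (more than 20 mm) (distance of any of parafilm, marker, dropper from where it was at the start of the episode above 0.02 m).
It also fails if it takes over 48 s, if anything falls off the work surface, if the arm or the gripper's body presses on something with over 40 N, if the wrist force passes 120 N, or if a joint passes its speed limit or range.

## Robot

A 7-joint arm with a two-finger parallel gripper is mounted at the origin on a cart in front of the work surface, level with it; the furniture and walls round the work are solid. World frame = base frame: x ahead of the robot, y to its left, z up, the work surface at z = 0. Lengths are in m, angles in degrees, forces in N, time in s.
With the tool pointing down it reaches from about 0.35 to 0.9 m from the base axis. Payload 7.2 kg.
Tool frame: the origin (TCP) lies at the very end of the fingers, on their centre line; the grasp point (between the pads) lies 19 mm behind it (r.tcp_to_grasp is the z of the grasp point in the tool frame, in m); z points along the fingers, y is the direction in which the jaws open and shut (so a half turn about z gives the same grasp; the last joint's range is limited). The gripper opens to 88 mm and grips with 3 to 60 N. Pads are 20 mm wide; open, the fingers measure 115 mm over their backs; the gripper's body (75 mm by 178 mm) begins 61 mm behind the grasp point.
Start: joints at [-70.6, 23.554, -0.728, 91.456, 0.321, 64.991, -4.71], TCP at [0.247, 0.574, 0.223] pointing down, gripper open.
Joint ranges: [-169.25, 169.25], [-16.82, 113.86], [-84.01, 82.57], [7.8, 145.47], [-59.2, 239.2], [7.22, 106.19], [-163.78, 163.78]. Speed limits (degrees/s): [136.94, 136.94, 172.46, 172.46, 180, 180, 180].

## Interface

Orientations are given as a 3x3 rotation matrix whose columns are the frame's x, y, z axes.
In Python, from rig import r, optics gives the robot as it stands.
- The arm moves only by the shell command python3 -m inch 'ROWS' [FORCE]. ROWS is JSON, a list of rows, each a list of 3 entries, a list of its own where there are three numbers: the shift along the tool's x, y, z in cm, then the turn about the tool's z in rad, then the closure, from 0 (fully open) to 1 (shut). In form: [[[x, y, z], twist, grip], ...]. A call has 1 to 20 rows; each row is the pose to reach, as a shift and turn from the pose measured when the call began, along the tool's axes at that moment; what a row does not reach only later rows make up. A row lasts 1/8 s, in which the tool goes at most 62.5 mm and 10.7 degrees, less where a joint would pass 70% of its speed; a pose out of reach is approached as far as the arm can. A call with a gripper value outside its range is refused whole. The fingers move at their own pace and stop on an object; FORCE is the grip in N (left out, the last holds). Time passes only in rows, so rows that repeat a pose let the fingers close. It gives the time, the measured TCP pose, the force and the opening at its end, in the units of the state.
- r.observe(): the state, without advancing time (a new reading comes with each control period).
- optics.grab_frame(name): name is "scene" or "top"; returns the picture (420x560x3 uint8, red, green, blue); there is no depth.
- optics.get_calibration(name): a dict with "fx", "fy", "cx", "cy" (pixels), "world_from_camera" (4x4, takes a point from camera to world coordinates). Camera axes: x right, y down, z forward; pixel columns grow to the right and rows downward; lengths in m; the calibration is good to about 2 mm. A picture is of the moment at which its call begins. get_calibration takes no time and is no camera call.
- r.close_job(): hands the job in, once; it reports no verdict.
Trained networks look in the newest picture that a camera, given by its name, has taken for a name from the list of things; names that differ only in an ending like _2 or _b are one class to them, and where a whole thing is asked for, a point or a joint stands for the part that bears it (a point fixed in the world has none). Each returns a list of dicts, best first, with "p" (0 to 1); they miss things now and then, are a little off and sometimes report something else, mostly with a low value. They report only what shows in the picture. A call takes as long as a camera call. They do not tell look-alikes from the thing itself.
- optics.masks_of(name, camera): "mask" (420x560 bool, what is visible of it) and "at" ([column, row] in pixels, amid what is visible of it).
The state is a dict: "clock": time; "q": joint angles; "joint_vel": joint speeds; "effort": joint torques, N m; "tcp_pos": TCP position; "ee_rot": TCP orientation; "wrist_force": force on the tool from outside, world axes, zero at the start; "ft_torque": the same for the moment, N m; "grip_width": finger opening in m.
Only numpy, scipy, OpenCV 4.12 (cv2) and the standard library are available. Lean on these libraries where they do the work, as an engineer would, in place of code of your own. Each camera call takes 0.05 s, during which the arm holds its last target.

## Working session

There is one attempt and no reset: what is moved stays moved. The work goes in short steps, Python scripts to look and compute and a shell command to move; the robot and the scene stay as the last step left them, time stands still between calls to the robot, and variables do not carry over. Pictures are saved under pics/ and viewed, and the job is handed in when it is done.

```bash
ls; mkdir -p pics
python3 - <<'E'
from rig import r, optics
import cv2
for n in("scene","top"):
    im=optics.grab_frame(n); cv2.imwrite(f"pics/{n}0.png",cv2.cvtColor(im,cv2.COLOR_RGB2BGR))
    c=optics.get_calibration(n);print(n,c)
s=r.observe();print(s)
E
```

```text
pics
scene {'fx': 493.64913970765554, 'fy': 493.64913970765554, 'cx': 283.3703419631373, 'cy': 210.62142326238973, 'world_from_camera': array([[-0.53278861, -0.47797844,  0.69833581, -0.21118568],
       [-0.84619285,  0.29145768, -0.44610547,  0.71996298],
       [ 0.00969346, -0.82860668, -0.55974727,  0.66438658],
       [ 0.        ,  0.        ,  0.        ,  1.        ]])}
top {'fx': 441.98702596575794, 'fy': 441.98702596575794, 'cx': 284.3762638102444, 'cy': 210.4976793804988, 'world_from_camera': array([[ 0.01674915, -0.99144591,  0.12943906,  0.38062828],
       [-0.99971315, -0.01882237, -0.01481019,  0.26658081],
       [ 0.01711985, -0.12915388, -0.99147677,  1.00542649],
       [ 0.        ,  0.        ,  0.        ,  1.        ]])}
{'clock': 0.1, 'q': array([-70.59932626,  23.59463227,  -0.72776169,  91.49933419,
         0.32021739,  64.99169964,  -4.71175781]), 'joint_vel': array([-0.03851756, -0.04342136, -0.03602658, -0.18881649, -0.01916925,
        0.08557965, -0.00865048]), 'effort': array([ 3.60156453e-03, -5.89098287e+01,  6.44517392e-01, -2.91716677e+01,
       -5.37300424e-02,  1.45120500e-02,  5.55685290e-05]), 'tcp_pos': array([0.24715224, 0.57354767, 0.22190138]), 'ee_rot': array([[-9.18379375e-01,  3.95700753e-01, -4.86846437e-04],
       [ 3.95701041e-01,  9.18378349e-01, -1.37610709e-03],
       [-9.74173849e-05, -1.45643401e-03, -9.99998935e-01]]), 'wrist_force': array([ 0.80947209,  0.11625806, -0.44925555]), 'ft_torque': array([-0.00469677, -0.02349059,  0.02123832]), 'grip_width': 0.08756404291066489}
```

View pics/scene0.png

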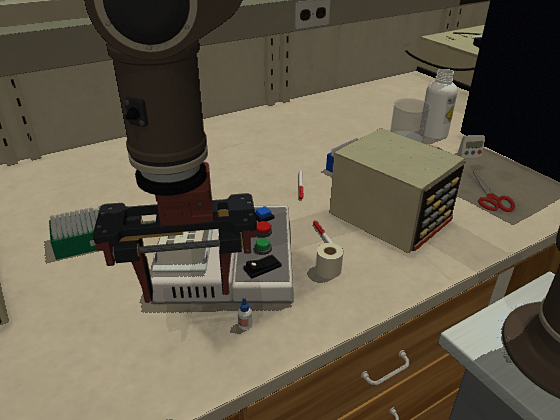

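View pics/top0.png

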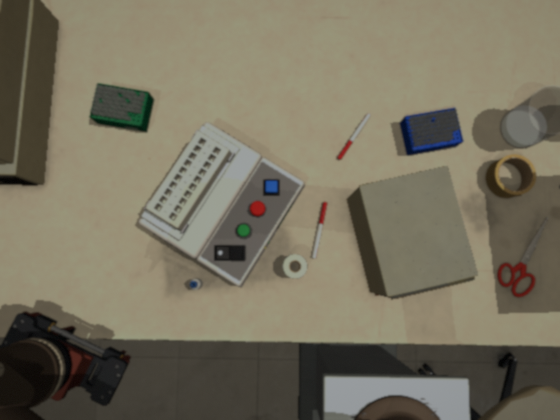

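```bash
cat > h.py <<'E'
from rig import r, optics
import numpy as np
def ray(cam,px,z):
    c=optics.get_calibration(cam);T=c["world_from_camera"]
    d=T[:3,:3]@np.array([(px[0]-c["cx"])/c["fx"],(px[1]-c["cy"])/c["fy"],1]);o=T[:3,3]
    return o+d*(z-o[2])/d[2]
def proj(cam,p):
    c=optics.get_calibration(cam);T=np.linalg.inv(c["world_from_camera"])
    q=T[:3,:3]@p+T[:3,3];return np.array([q[0]/q[2]*c["fx"]+c["cx"],q[1]/q[2]*c["fy"]+c["cy"]])
E
python3 - <<'E'
from h import *
for n,z in (("rocker_module",.062),("blue_module",.066),("green_module",.066),("red_module",.067),("rocker_on_half",.062),("blue_top",.07),("green_top",.07),("red_top",.07)):
  for cam in("top","scene"):
    for m in optics.masks_of(n,cam)[:2]: print(n,cam,m["p"],m["at"],ray(cam,m["at"],z).round(4),m["mask"].sum())
E
```

```text
rocker_module top 0.68 [214.3, 198.5] [0.527  0.4039 0.062 ] 13892
rocker_module top 0.61 [231.7, 256.1] [0.4042 0.3625 0.062 ] 549
rocker_module scene 0.68 [261.2, 262.8] [0.4135 0.3691 0.062 ] 498
blue_module top 0.64 [271.3, 187.7] [0.5523 0.2816 0.066 ] 304
blue_module scene 0.49 [264.3, 212.6] [0.5503 0.2821 0.066 ] 219
green_module top 0.65 [230.4, 252.3] [0.412  0.3651 0.066 ] 495
green_module scene 0.76 [261.3, 247.1] [0.4502 0.3476 0.066 ] 238
green_module scene 0.74 [263.0, 263.0] [0.4071 0.3689 0.066 ] 348
red_module top 0.75 [257.0, 207.5] [0.5085 0.3113 0.067 ] 220
red_module scene 0.75 [262.4, 224.4] [0.5135 0.3082 0.067 ] 200
red_module scene 0.69 [259.4, 247.7] [0.4494 0.3523 0.067 ] 249
rocker_on_half top 0.69 [226.4, 253.7] [0.4091 0.3739 0.062 ] 303
rocker_on_half scene 0.77 [263.4, 260.9] [0.4161 0.3628 0.062 ] 311
rocker_on_half scene 0.71 [266.6, 223.2] [0.5188 0.2951 0.062 ] 138
blue_top scene 0.43 [265.2, 213.2] [0.5422 0.2846 0.07  ] 130
blue_top scene 0.26 [261.3, 261.6] [0.4081 0.3719 0.07  ] 312
red_top scene 0.62 [261.2, 226.5] [0.5048 0.3161 0.07  ] 150
```

The top view shows the row of controls: blue at (272,187), red at (257,208), green at (243,230) and the rocker at (230,253), with its white dot near (221,252). I'll refine these using colour blobs.

Run:
```python
from h import *
import cv2
from scipy import ndimage as nd
P={}
for cam in("top","scene"):
    im=optics.grab_frame(cam); hsv=cv2.cvtColor(im,cv2.COLOR_RGB2HSV)
    near={"top":{"blue":(272,187),"red":(257,208),"green":(243,230)},"scene":{"blue":(264,213),"red":(262,227),"green":(263,245)}}[cam]
    for n,(lo,hi) in {"blue":(100,130),"green":(50,85),"red":(170,190)}.items():
        h=hsv[...,0].astype(int); h=np.where((n=="red")&(h<10),h+180,h)
        m=(h>=lo)&(h<=hi)&(hsv[...,1]>110)&(hsv[...,2]>70)
        u,v=near[n]; w=np.zeros_like(m);w[v-14:v+15,u-14:u+15]=1
        l,k=nd.label(m&w); 
        if k:
            s=nd.sum(m,l,range(1,k+1));i=np.argmax(s)+1;ys,xs=np.where(l==i)
            c=(xs.mean(),ys.mean());p=ray(cam,c,.068);P[cam,n]=p;print(cam,n,len(xs),np.round(c,1),p.round(4))
    cr=im[225:280,195:265] if cam=="top" else im[180:310,215:310]
    cv2.imwrite(f"pics/{cam}1.png",cv2.cvtColor(cv2.resize(cr,None,fx=6 if cam=="top" else 4,fy=6 if cam=="top" else 4,interpolation=cv2.INTER_CUBIC),cv2.COLOR_RGB2BGR))
for cam in("top","scene"):
    b,g=P[cam,"blue"],P[cam,"green"];d=(g-b)[:2];print(cam,np.linalg.norm(d),np.degrees(np.arctan2(d[1],d[0])))
    d/=np.linalg.norm(d); c=(b+g)[:2]/2; print("ctr red est",c,"rock",c+d*.112)
```

```text
top blue 163 [271.1 185.9] [0.5558 0.2821 0.068 ]
top green 116 [243.2 229.9] [0.4599 0.3393 0.068 ]
top red 200 [257.2 208. ] [0.5073 0.3108 0.068 ]
scene blue 113 [262.4 211.5] [0.5535 0.285  0.068 ]
scene green 86 [262.4 241.9] [0.4612 0.3387 0.068 ]
scene red 137 [263.1 226.3] [0.5059 0.311  0.068 ]
top 0.11167161469547786 149.20273715950447
ctr red est [0.50784882 0.31072121] rock [0.41164257 0.36806542]
scene 0.10682278519207274 149.80683480721618
ctr red est [0.50733337 0.31181495] rock [0.41052787 0.36814163]
```

View pics/top1.png

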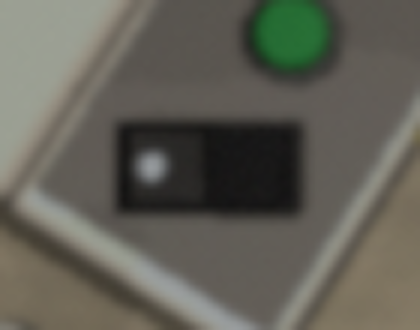

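View pics/scene1.png

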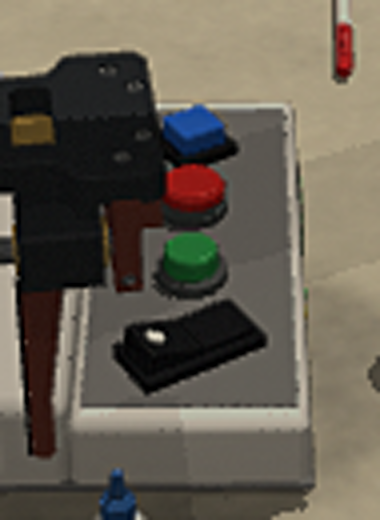

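Run:
```python
from h import *
import cv2
im=optics.grab_frame("top"); g=cv2.cvtColor(im,cv2.COLOR_RGB2GRAY)
x0,y0=205,238; cr=g[y0:270,x0:255]
m=(cr<58).astype(np.uint8); n,l,st,ce=cv2.connectedComponentsWithStats(m); i=1+np.argmax(st[1:,4])
mm=cv2.morphologyEx((l==i).astype(np.uint8),cv2.MORPH_CLOSE,np.ones((5,5)))
c=max(cv2.findContours(mm,0,2)[0],key=cv2.contourArea)
rc=cv2.minAreaRect(c);print(rc)
b=cv2.boxPoints(rc)+[x0,y0]; W=np.array([ray("top",p,.058) for p in b]);print(W.round(4),W.mean(0))
for k in range(2): d=W[k+1]-W[k];print(np.linalg.norm(d),np.degrees(np.arctan2(d[1],d[0])))
br=(g[245:262,214:230]>110);ys,xs=np.where(br);print("dot",xs.mean()+214,ys.mean()+245,ray("top",(xs.mean()+214,ys.mean()+245),.068))
```

```text
((24.0, 14.5), (15.0, 30.0), 90.0)
[[0.4272 0.4014 0.058 ]
 [0.4283 0.3375 0.058 ]
 [0.3965 0.3366 0.058 ]
 [0.3954 0.4002 0.058 ]] [0.41186079 0.36890238 0.058     ]
0.06394205836589857 -88.98946906928009
0.03186142622886109 -178.36503887426178
dot 219.75 252.33333333333334 [0.41150874 0.38730703 0.068     ]
```

```bash
cat >> h.py <<'E'
def go(t,yaw=1.0):
    s=r.observe();R=s["ee_rot"];d=R.T@(np.array(t)-s["tcp_pos"])*100
    a=np.degrees(np.arctan2(R[1,1],R[0,1]));tw=(a-yaw+180)%360-180
    print("t",s["clock"],"tcp",s["tcp_pos"].round(4),"F",s["wrist_force"].round(2),"w",round(s["grip_width"],4),"shift",d.round(2),"yaw",a.round(2),"twist",np.radians(tw).round(3),"q",s["q"].round(0))
E
python3 -c "
from h import *
go([.4115,.3865,.12])"
```

```text
t 1.05 tcp [0.2473 0.574  0.2227] F [-0.7  -0.78 -0.85] w 0.0876 shift [-22.5  -10.73  10.27] yaw 66.69 twist 1.147 q [-71.  24.  -1.  91.   0.  65.  -5.]
```

```bash
python3 -m inch '[[[-3,-1.4,0.5],0.15,1],[[-6,-2.8,1],0.3,1],[[-9,-4.2,1.5],0.45,1],[[-12,-5.6,2],0.6,1],[[-15,-7,3],0.75,1],[[-18,-8.5,5],0.9,1],[[-21,-10,7],1.05,1],[[-22.5,-10.73,9],1.147,1],[[-22.5,-10.73,10.3],1.147,1],[[-22.5,-10.73,10.3],1.147,1],[[-22.5,-10.73,10.3],1.147,1],[[-22.5,-10.73,10.3],1.147,1]]' 20
python3 - <<'E'
from h import *
import cv2
go([.4115,.3865,.085])
for n in("scene","top"):
    im=optics.grab_frame(n); cr=im[170:320,170:350] if n=="scene" else im[130:310,140:340]
    cv2.imwrite(f"pics/{n}2.png",cv2.cvtColor(cv2.resize(cr,None,fx=3,fy=3),cv2.COLOR_RGB2BGR))
E
```

```text
clock: 2.55
tcp_pos: [0.4113, 0.3874, 0.1204]
ee_rot: [[-0.019, 1.0, 0.001], [1.0, 0.019, 0.001], [0.001, 0.001, -1.0]]
wrist_force: [-1.1, -0.3, -0.1]
grip_width: 0.0005
t 2.55 tcp [0.4113 0.3874 0.1204] F [-1.05 -0.32 -0.07] w 0.0005 shift [-0.09  0.01  3.54] yaw 1.07 twist 0.001 q [-60.  24.  16. 107.  -8.  50. -39.]
```

View pics/scene2.png

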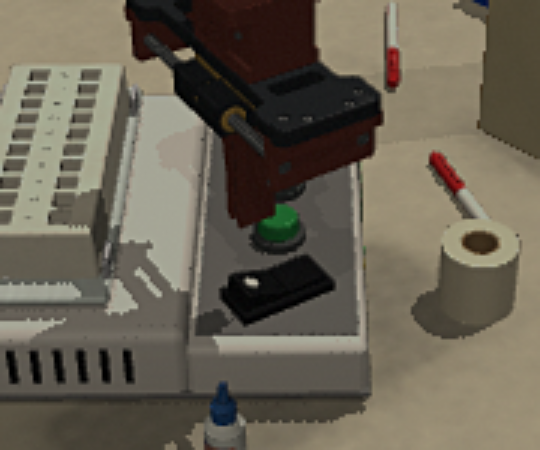

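View pics/top2.png

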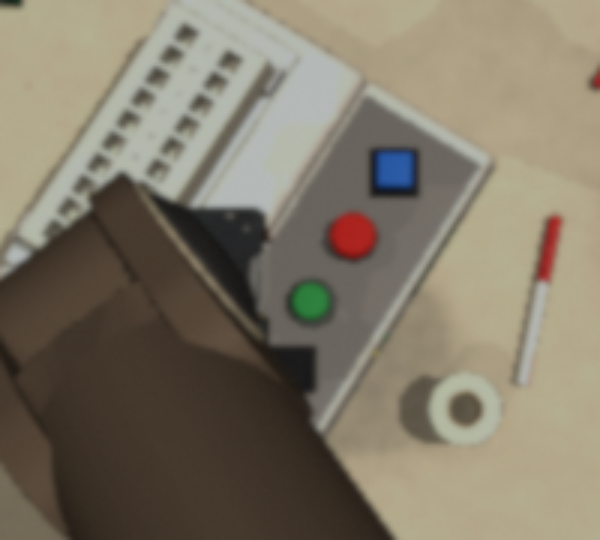

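```bash
python3 -m inch '[[[-0.09,0,2],0,1],[[-0.09,0,4],0,1],[[-0.09,0,4.6],0,1],[[-0.09,0,4.9],0,1],[[-0.09,0,5.1],0,1],[[-0.09,0,5.3],0,1],[[-0.09,0,5.5],0,1],[[-0.09,0,5.7],0,1],[[-0.09,0,5.8],0,1],[[-0.09,0,5.88],0,1],[[-0.09,0,5.88],0,1]]'; python3 -c "
from h import *
go([.4115,.3865,.062])"
```

```text
clock: 4.03
tcp_pos: [0.4117, 0.3865, 0.0623]
ee_rot: [[-0.018, 1.0, 0.001], [1.0, 0.018, 0.002], [0.002, 0.001, -1.0]]
wrist_force: [-2.6, 0.5, 10.3]
grip_width: 0.0011
t 4.025 tcp [0.4117 0.3865 0.0623] F [-2.63  0.51 10.28] w 0.0011 shift [-0.   -0.02  0.03] yaw 1.03 twist 0.0 q [-59.  29.  14. 109. -10.  43. -38.]
```

```bash
python3 -m inch '[[[0,0,0.1],0,1],[[0,0,0.1],0,1],[[0,0,-1],0,1],[[0,0,-3],0,1],[[0,0,-6],0,1],[[-3.5,4.8,-7],0,1],[[-7,9.6,-7],0,1],[[-10.5,14.3,-7],0,1],[[-10.5,14.3,-7],0,1],[[-10.5,14.3,-7],0,1]]'
python3 - <<'E'
from h import *
import cv2
go([.555,.282,.071])
for n in("scene","top"):
    im=optics.grab_frame(n); cr=im[170:320,170:350] if n=="scene" else im[130:310,140:340]
    cv2.imwrite(f"pics/{n}3.png",cv2.cvtColor(cv2.resize(cr,None,fx=3,fy=3),cv2.COLOR_RGB2BGR))
E
```

```text
clock: 5.28
tcp_pos: [0.5559, 0.2837, 0.1318]
ee_rot: [[-0.017, 1.0, -0.0], [1.0, 0.017, 0.001], [0.001, -0.0, -1.0]]
wrist_force: [-0.3, 0.1, 0.9]
grip_width: 0.0008
t 5.275 tcp [0.5559 0.2837 0.1318] F [-0.3  0.1  0.9] w 0.0008 shift [-0.18 -0.09  6.08] yaw 0.99 twist -0.0 q [-44.  29.  17.  98. -10.  55. -22.]
```

View pics/scene3.png

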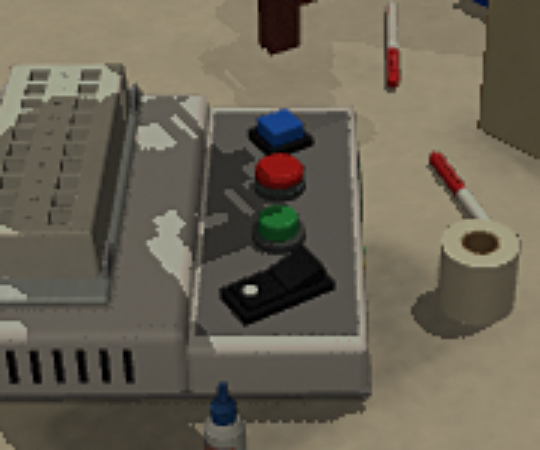

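View pics/top3.png

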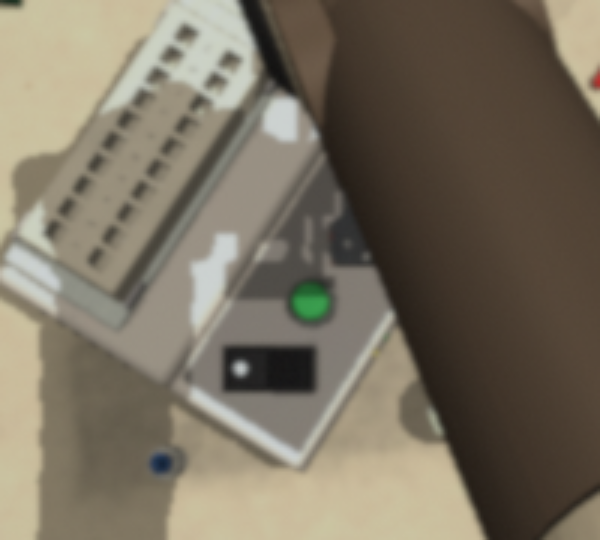

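The scene view shows the rocker tipped: the dotted half is level and the near half is raised. Blue is now unoccluded at about (263,213), so I'll check its centre.

Run:
```python
from h import *
import cv2
im=optics.grab_frame("scene"); hsv=cv2.cvtColor(im,cv2.COLOR_RGB2HSV)
m=(hsv[...,0]>100)&(hsv[...,0]<130)&(hsv[...,1]>110)&(hsv[...,2]>70)
w=np.zeros_like(m);w[200:226,248:280]=1
v=hsv[...,2]
ys,xs=np.where(m&w); print(len(xs),ray("scene",(xs.mean(),ys.mean()),.068), sorted(v[ys,xs])[::12])
t=m&w&(v>np.percentile(v[ys,xs],45));ys,xs=np.where(t);print(len(xs),ray("scene",(xs.mean(),ys.mean()),.07))
```

```text
91 [0.55526987 0.28241847 0.068     ] [np.uint8(71), np.uint8(85), np.uint8(126), np.uint8(133), np.uint8(134), np.uint8(135), np.uint8(136), np.uint8(141)]
50 [0.55547532 0.28224528 0.07      ]
```

```bash
python3 -m inch '[[[-0.16,-0.07,2],0,1],[[-0.16,-0.07,4],0,1],[[-0.16,-0.07,5.5],0,1],[[-0.16,-0.07,6],0,1],[[-0.16,-0.07,6.2],0,1],[[-0.16,-0.07,6.4],0,1],[[-0.16,-0.07,6.6],0,1],[[-0.16,-0.07,6.75],0,1],[[-0.16,-0.07,6.85],0,1],[[-0.16,-0.07,6.85],0,1]]'; python3 -c "
from h import *
go([.555,.282,.063])"
```

```text
clock: 6.68
tcp_pos: [0.5547, 0.2842, 0.0644]
ee_rot: [[-0.02, 1.0, 0.0], [1.0, 0.02, 0.003], [0.003, 0.0, -1.0]]
wrist_force: [-2.9, -1.3, 8.6]
grip_width: 0.0004
t 6.675 tcp [0.5547 0.2842 0.0644] F [-2.89 -1.31  8.59] w 0.0004 shift [-0.22  0.03  0.14] yaw 1.17 twist 0.003 q [-43.  34.  16. 101. -12.  47. -20.]
```

```bash
python3 -m inch '[[[0,0,0.12],0,1],[[0,0,0.15],0,1],[[0,0,-1],0,1],[[0,0,-3],0,1],[[0,0,-6],0,1],[[2.7,-4.7,-6.5],0,1],[[5.6,-9.4,-6.5],0,1],[[5.6,-9.4,-6.5],0,1],[[5.6,-9.4,-6.5],0,1]]'
python3 - <<'E'
from h import *
import cv2
go([.460,.339,.071])
im=optics.grab_frame("scene"); hsv=cv2.cvtColor(im,cv2.COLOR_RGB2HSV)
cv2.imwrite("pics/scene4.png",cv2.cvtColor(cv2.resize(im[170:320,170:350],None,fx=3,fy=3),cv2.COLOR_RGB2BGR))
m=(hsv[...,0]>50)&(hsv[...,0]<85)&(hsv[...,1]>110)&(hsv[...,2]>70)
w=np.zeros_like(m);w[230:260,248:280]=1
ys,xs=np.where(m&w); print(len(xs),ray("scene",(xs.mean(),ys.mean()),.068))
E
```

```text
clock: 7.8
tcp_pos: [0.4603, 0.3378, 0.1299]
ee_rot: [[-0.02, 1.0, 0.001], [1.0, 0.02, 0.003], [0.003, 0.002, -1.0]]
wrist_force: [0.4, -0.8, 0.5]
grip_width: 0.0007
t 7.8 tcp [0.4603 0.3378 0.1299] F [ 0.39 -0.79  0.5 ] w 0.0007 shift [ 0.1  -0.03  5.89] yaw 1.17 twist 0.003 q [-54.  24.  17. 106.  -9.  51. -32.]
82 [0.4615058  0.33851946 0.068     ]
```

View pics/scene4.png

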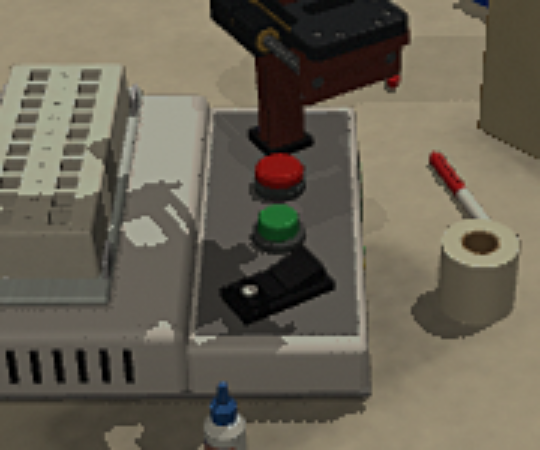

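```bash
python3 -m inch '[[[0.1,0,2],0,1],[[0.1,0,4],0,1],[[0.1,0,5.5],0,1],[[0.1,0,5.9],0,1],[[0.1,0,6.1],0,1],[[0.1,0,6.3],0,1],[[0.1,0,6.5],0,1],[[0.1,0,6.65],0,1],[[0.1,0,6.72],0,1],[[0.1,0,6.72],0,1]]'; python3 -c "
from h import *
go([.460,.339,.063])"
```

```text
clock: 9.1
tcp_pos: [0.4615, 0.3383, 0.0642]
ee_rot: [[-0.019, 1.0, 0.003], [1.0, 0.019, 0.003], [0.003, 0.003, -1.0]]
wrist_force: [-3.2, -6.3, 16.5]
grip_width: 0.0007
t 9.1 tcp [0.4615 0.3383 0.0642] F [-3.17 -6.35 16.45] w 0.0007 shift [ 0.07 -0.15  0.12] yaw 1.07 twist 0.001 q [-53.  29.  15. 108. -11.  43. -30.]
```

```bash
python3 -m inch '[[[0,0,0],0,1],[[0,0,-1.5],0,1],[[0,0,-4],0,1],[[0,0,-8],0,1],[[0,0,-12],0,1],[[4,-3,-15],0,1],[[8,-6,-15],0,1],[[12,-9,-15],0,1],[[16,-12,-15],0,1],[[20,-15,-15],0,1],[[20,-15,-15],0,1],[[20,-15,-15],0,1]]'
python3 - <<'E'
from h import *
import cv2
go([.4,.4,.2])
for n in("scene","top"):
    im=optics.grab_frame(n); cr=im[170:350,170:350] if n=="scene" else im[130:310,140:340]
    cv2.imwrite(f"pics/{n}5.png",cv2.cvtColor(cv2.resize(cr,None,fx=3,fy=3),cv2.COLOR_RGB2BGR))
E
```

```text
clock: 10.6
tcp_pos: [0.3077, 0.5347, 0.2148]
ee_rot: [[-0.019, 1.0, 0.003], [1.0, 0.019, 0.003], [0.003, 0.003, -1.0]]
wrist_force: [0.1, 0.5, 0.1]
grip_width: 0.0001
t 10.6 tcp [0.3077 0.5347 0.2148] F [0.1  0.46 0.14] w 0.0001 shift [-13.65   8.97   1.47] yaw 1.08 twist 0.001 q [-75.  23.  14.  94.  -6.  63. -58.]
```

View pics/scene5.png

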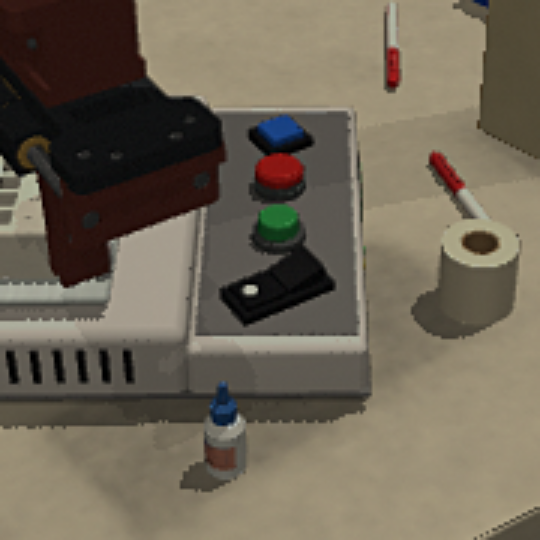

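View pics/top5.png

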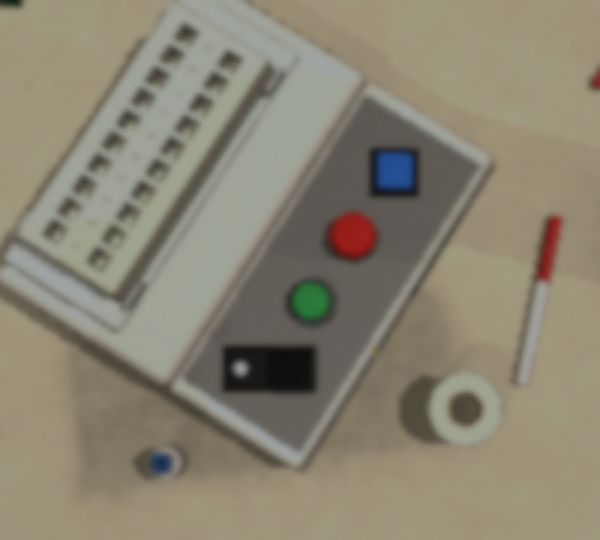

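The scene view shows the blue key sunk in, green and red up, and the rocker on. The loose items look unmoved and the arm is clear, so I'm handing in.

```bash
python3 -c "
from rig import r
print(r.close_job())"
```

```text
the job is handed in; nothing more can be done
None
```

I pressed the three controls in the required order with the closed fingertips and handed the job in after about 10.6 s of the 48 s allowed; no verdict was reported.

| Step | Control | Fingertip height at the bottom | Upward force there |
|---|---|---|---|
| 1 | Rocker, dotted half | 62.3 mm (level is 62 mm) | about 10 N |
| 2 | Blue key | 64.4 mm (fully in is 64 mm) | about 9 N |
| 3 | Green key | 64.2 mm (fully down is 64 mm) | about 16 N |

- **Final pictures:** the rocker is on, the blue key is sunk in, and the green and red keys are up. The film roll, marker and dropper bottle look unmoved. The arm was clear, with about 0 N at the wrist.
- **Not checked:** I judged the loose items by eye and did not measure them. I could not see the blue key before pressing green because the gripper hid it; I relied on the height and force readings there.
- **Disagreement:** the pictures show the key modules turned about 30° from the mixer's deck, although the description says their axes match. I aligned the fingers to what the pictures showed.

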